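Fit the tall embossing plate to the die-set bed

TASK

Slide the tall metal plate straight up out of the slotted rack and lean it on the sloping rest, lower edge on the lip and key block down between the rails, and let go of it there. Then take it again by its two long sides and lay it flat on the steel bed between the two pillars, with its key block plugged fully home in the socket; either way round will do. Leave the short plates standing in the rack and do not disturb the other things on the table.

Things in the scene. Friction and masses are not known exactly. Their poses are not given: they have to be found in the camera images.
- plate: Tall aluminium plate to be moved, in any of the rack's slots: 66 mm wide (own x), 8 thick (own y), 130 tall (own z, 0 to 130), 0.2 kg; the others are 105 tall. Origin: middle of its lower short edge. On its back (+y) face a key block stands out 16 mm, 26 along x by 36 along z, centred at z = 65 mm.
- plate_key (a point): Centre of the end face of the plate's key block: 20 mm from the plate's middle plane, at plate (0, 20, 65) mm.
- rack: Fixed plywood rack, 86 mm (own x) by 190 (own y); origin: centre of underside. Slots at y = -72, -24, 24, 72 mm; plates stand upright on its floor, 8 mm up, faces square to own y, key blocks toward +y. Walls and fins hold their side margins (outer 11 mm) up to 70 mm above the table with 1.5 mm play: they come out only straight up.
- rest: Fixed wooden sloping rest; origin: centre of underside of its 90 (x) by 120 (y) by 10 mm base. Two 8 mm wide rails at x = -24 and 24 mm rise toward +y at 45 degrees (outward normal (0, -0.71, 0.71)), 80 mm up from a lip, with a 40 mm gap for the key block. The plate lies on them, key side down, lower edge on the lip, sides 5 mm out beyond the rails.
- rest_foot (a point): Point on the rest where the plate's origin lies when the plate rests correctly on lip and rails (rest frame (0, -47.8, 32.8) mm).
- bed: Fixed steel die-set bed; origin: centre of underside of its shoe, 210 mm (x) by 130 (y) by 20. On it a pedestal 90 (x) by 50 (y), top 54 mm above the table, with a socket hole 38 (x) by 28 (y), 22 mm deep in its middle. At x = -86 and 86 stand 20 mm thick pillars, tops at 95 mm; the plate lies between them, its length along x.
- bed_socket (a point): Centre of the socket's mouth, on the pedestal's top face, 54 mm above the table.
- short_plate_a: One of the three short plates that stay in the rack: aluminium, 66 x 8 x 105 mm, axes and origin as for the tall plate, with a smaller 22 mm square key block, 16 mm out, on its +y face.
- short_plate_b: One of the three short plates that stay in the rack: aluminium, 66 x 8 x 105 mm, axes and origin as for the tall plate, with a smaller 22 mm square key block, 16 mm out, on its +y face.
- short_plate_c: One of the three short plates that stay in the rack: aluminium, 66 x 8 x 105 mm, axes and origin as for the tall plate, with a smaller 22 mm square key block, 16 mm out, on its +y face.
- glue: White closed bottle, 48 mm diameter, 140 mm high; a bystander, origin at the centre of its underside.
- brush_cup: Open glass cup, 70 mm diameter, 90 mm high; a bystander, origin at the centre of its underside.
- paint_jar: Closed jar, 52 mm diameter, 65 mm high; a bystander, origin at the centre of its underside.
- clay_cutter: Steel ring cutter, 68 mm diameter, 25 mm high; a bystander, origin at the centre of its underside.
- ring_blank_block: Wooden block 70 x 45 x 40 mm; a bystander, origin at the centre of its underside.
- bead_bowl: White bowl, 120 mm diameter, 40 mm high; a bystander, origin at the centre of its underside.
- roller: Wooden rod with round ends lying on the table, 36 mm diameter, 100 mm long; a bystander, origin at the centre of its underside.

How it is judged:
On the way:
1. the tall plate leans on the sloping rest, lower edge on the lip, key between the rails, released (distance between plate and rest_foot below 0.018 m and angle between plate's own z axis and vertical between 0.62 and 0.95 rad and angle between the x axis of plate and the x axis of rest, either way round below 0.2 rad and contact force between each of the arm, the fingers and plate below 0.1 N and linear speed of plate below 0.02 m/s), for 0.3 s.
At the end, for the whole second after the job is handed in: The tall plate lies flat on the bed (within 0.08 rad), its length along the bed's long axis (within 0.12 rad), its key block at least 13 mm deep in the socket and centred within 4 mm, released and at rest (horizontal distance between plate_key and bed_socket below 0.004 m and z of plate_key in the frame of bed_socket below -0.013 m and angle between the y axis of plate and the z axis of bed, either way round below 0.08 rad and angle between the z axis of plate and the x axis of bed, either way round below 0.12 rad and linear speed of plate below 0.02 m/s and contact force between the fingers and plate below 0.1 N); the robot touches nothing.
It fails at once if a short plate is shifted in or pulled out of the rack (more than 15 mm, or tipped more than 0.2 rad) (distance of any of short_plate_a, short_plate_b, short_plate_c from where it was at the start of the episode above 0.015 m or angle between any of short_plate_a, short_plate_b, short_plate_c's own z axis and vertical above 0.2 rad).
It fails at once if a bystander on the table is moved more than 30 mm (distance of any of glue, brush_cup, paint_jar, clay_cutter, ring_blank_block, bead_bowl, roller from where it was at the start of the episode above 0.03 m).
It also fails if it takes over 70 s, if anything falls off the work surface, if the arm or the gripper's body presses on something with over 40 N, if the wrist force passes 120 N, or if a joint passes its speed limit or range.

ROBOT

A 7-joint arm with a two-finger parallel gripper is mounted at the origin on the work surface. World frame = base frame: x ahead of the robot, y to its left, z up, the work surface at z = 0. Lengths are in m, angles in rad, forces in N, time in s.
With the tool pointing down it reaches from about 0.4 to 0.85 m from the base axis. Payload 10.4 kg.
Tool frame: the origin (TCP) lies at the very end of the fingers, on their centre line; the grasp point (between the pads) lies 19 mm behind it (manip.grip_point_offset is the distance from the TCP to the grasp point, in m); z points along the fingers, y is the line along which they close (so a half turn about z gives the same grasp; the last joint's range is limited). The gripper opens to 85 mm and grips with 20 to 120 N. Pads are 22 mm wide; open, the fingers measure 114 mm over their backs; the gripper's body (76 mm by 85 mm) begins 54 mm behind the grasp point. The pads swing forward as they close: fully open they stand 13 mm farther back than shut.
Start: joints at [1.09, 0.332, -0.065, 1.46, 0.022, 1.35, -0.088], TCP at [0.276, -0.561, 0.231] pointing down, gripper open.
Joint ranges: [-2.6, 2.6], [-0.5, 2.12], [-1.47, 1.34], [0.16, 2.42], [-1.27, 4.41], [0.06, 2.06], [-2.6, 2.6]. Speed limits (rad/s): [2.22, 2.22, 2.79, 2.79, 3.14, 3.14, 3.14].

INTERFACE

Orientations are given as a unit quaternion [x, y, z, w].
In Python, from workcell import manip gives the robot as it stands. The module is installed in compiled form; this text tells all that it offers.
- The arm moves only by the tool step_arm, never from a script. Its argument "moves" is a list of rows, each a list of 7 numbers: the closure, from 0 (fully open) to 1 (shut), then the shift along the world's x, y, z in mm, then the turn, a rotation vector about the world's x, y, z in rad. In form: [[grip, tx, ty, tz, ax, ay, az], ...]. A call has 1 to 10 rows; each row is the pose to reach, as a shift and turn from the pose commanded when the call began; what a row does not reach only later rows make up. A row lasts 1/10 s, in which the tool goes at most 50 mm and 8.59 degrees, less where a joint would pass 70% of its speed; a pose out of reach is approached as far as the arm can. A call with a gripper value outside its range is refused whole. The fingers move at their own pace and stop on an object; "grip_force" is the grip in N (left out, the last holds). Time passes only in rows, so rows that repeat a pose let the fingers close. It gives the time, the measured TCP pose, the force, the opening and the grip force at its end, in the units of the state.
- manip.get_obs(): the state, without advancing time (a new reading comes with each control period).
- manip.camera(name): name is "scene" or "top"; returns a dict with "image" (384x512x3 uint8, blue, green, red), "K" (3x3 intrinsics, pixels), "rvec" (rotation vector, rad) and "tvec" (3), from world to camera coordinates, as OpenCV has them. Camera axes: x right, y down, z forward; pixel columns grow to the right and rows downward; lengths in m; the calibration is good to about 2 mm. A picture is of the moment at which its call begins. There is no depth.
- manip.hand_in(): hands the job in; it is judged then, once.
The state is a dict: "clock": time; "joint_pos": joint angles; "joint_velocities": joint speeds; "tau": joint torques, N m; "position": TCP position; "ee_rot": TCP orientation; "ft_force": force on the tool from outside, world axes, zero at the start; "torque": the same for the moment, N m; "grip_width": opening from 0.0 (shut) to 1.0 (fully open); "grasp_force": force on a finger pad.
Only numpy, scipy, OpenCV 4.12 (cv2) and the standard library are available. Lean on these libraries where they do the work, as an engineer would, in place of code of your own. Each camera call takes 0.05 s, during which the arm holds its last target. There are 200 camera calls.

## Working session

There is one attempt and no reset: what is moved stays moved. The work goes in short steps, Python scripts to look and compute and a tool call to move; the robot and the scene stay as the last step left them, time stands still between calls to the robot, and variables do not carry over. Pictures are saved under pics/ and viewed, at most 10 in all, crops included, and the job is handed in when it is done.

Besides the shell and the picture viewer there is one more tool, called after "Emit:" as a command line: name --pt "numbers of a row" for each row, then --argument value for the rest. step_arm: Moves the arm, as the interface text tells. Its arguments: {"type":"object","properties":{"moves":{"type":"array","items":{"type":"array","items":{"type":"number"}}},"grip_force":{"type":"number"}},"required":["moves"]}

```bash
mkdir -p pics; cat > h.py <<'E'
import numpy as np, cv2
from workcell import manip
def cam(n):
    c=manip.camera(n); R,_=cv2.Rodrigues(np.array(c["rvec"],float)); c["R"]=R; c["t"]=np.array(c["tvec"],float).ravel(); c["K"]=np.array(c["K"],float); return c
def ray(c,u,v):
    d=c["R"].T@np.linalg.inv(c["K"])@np.array([u,v,1.]); return -c["R"].T@c["t"],d/np.linalg.norm(d)
def onz(c,u,v,z):
    o,d=ray(c,u,v); return o+d*(z-o[2])/d[2]
def proj(c,P):
    p=c["R"]@np.asarray(P,float)+c["t"]; p=c["K"]@p; return p[:2]/p[2]
E
python3 - <<'E'
from h import *
for n in("top","scene"):
    c=cam(n); cv2.imwrite(f"pics/{n}0.png",c["image"]); np.savez(f"{n}0.npz",**{k:c[k] for k in("image","K","R","t")})
    cv2.imwrite(f"pics/{n}0b.png",cv2.resize(c["image"],(800,600),interpolation=cv2.INTER_CUBIC))
    print(n,ray(c,256,192), onz(c,0,0,0)[:2],onz(c,511,383,0)[:2])
print(manip.get_obs(),manip.grip_point_offset)
E
```

```text
top (array([ 0.28591989, -0.04939901,  1.39995824]), array([ 0.19372164, -0.01051115, -0.98100023])) [1.27853501 0.92171649] [-0.04199957 -0.89769974]
scene (array([ 1.18213137, -0.30742652,  0.70353096]), array([-0.69715611,  0.2663407 , -0.66560949])) [-2.09343877 -0.97096558] [1.10053734 0.2185058 ]
{'clock': 0.1, 'joint_pos': array([ 1.09041925,  0.33281236, -0.06469517,  1.46083867,  0.02161921,
        1.34990929, -0.08848422]), 'joint_velocities': array([ 0.00055021, -0.00104608,  0.00025456, -0.00342727, -0.00090196,
        0.00024891, -0.00101277]), 'tau': array([ 2.22582552e-03, -6.26744556e+01,  4.97684930e-02, -3.92431533e+01,
        1.64227380e-02,  6.99827709e-03, -4.35359789e-05]), 'position': array([ 0.27606491, -0.56035703,  0.2306021 ]), 'ee_rot': array([ 9.73915099e-01,  2.26911823e-01, -1.81697618e-04, -6.09306847e-04]), 'ft_force': array([-0.06857655, -0.25624238, -0.85745712]), 'torque': array([0.03865273, 0.00663621, 0.01447279]), 'grasp_force': 0.0, 'grip_width': 1.0015164967308503} 0.0187
```

View pics/top0b.png

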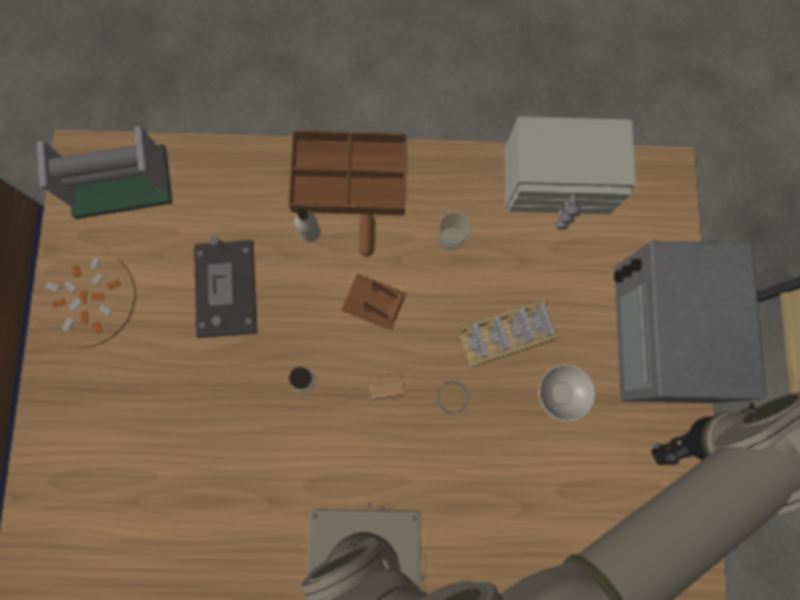

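View pics/scene0b.png

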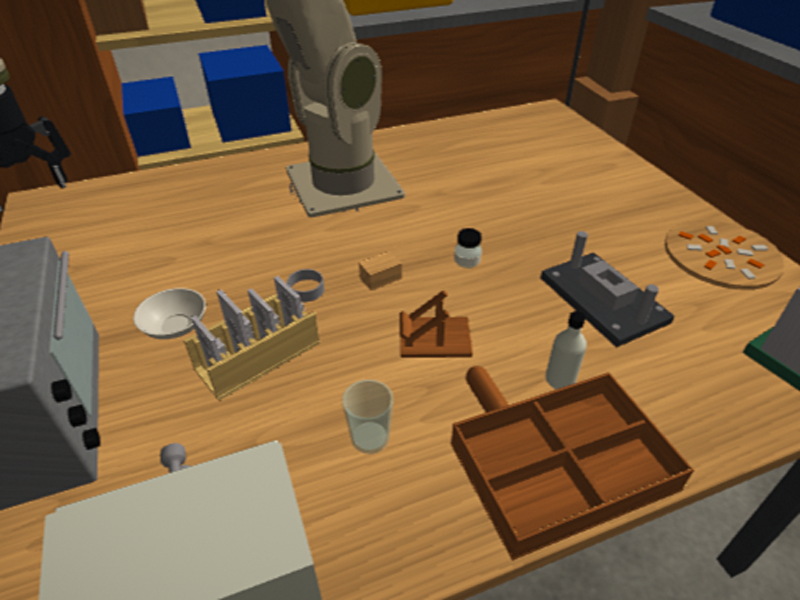

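The top view shows the rack around px (507,333)/1.5625, the rest at (375,302), and the bed at (225,288). The scene view shows the rack at (255,335), the rest at (435,330), and the bed at (607,287). I'll make enlarged crops for the details.

```bash
python3 - <<'E'
from h import *
t=cv2.imread("pics/top0.png"); s=cv2.imread("pics/scene0.png")
def crop(im,x,y,w,h,W,H,name):
    o=cv2.resize(im[y:y+h,x:x+w],(W,H),interpolation=cv2.INTER_CUBIC)
    o=cv2.convertScaleAbs(o,alpha=1.4)
    k=W/w
    for i in range(0,w,10): cv2.putText(o,str(x+i),(int((i+.5)*k),8),0,.3,(0,255,255),1); cv2.line(o,(int((i+.5)*k),10),(int((i+.5)*k),14),(0,255,255),1)
    for i in range(0,h,10): cv2.putText(o,str(y+i),(0,int((i+.5)*k)+4),0,.3,(0,255,255),1)
    return o
a=np.vstack([np.hstack([crop(t,290,190,70,45,400,257,0),crop(t,215,172,50,40,400,320,0)[:257]]),
             np.hstack([crop(t,120,150,48,68,240,340,0),crop(s,115,170,95,85,380,340,0),np.zeros((340,180,3),np.uint8)])])
cv2.imwrite("pics/m1.png",a)
b=np.hstack([crop(s,250,180,60,52,400,347,0),crop(s,340,140,100,86,400,344,0)[:344].repeat(1,0) if 0 else cv2.resize(crop(s,340,140,100,86,400,344,0),(400,347))])
cv2.imwrite("pics/m2.png",b)
E
```

```text
(no output)
```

View pics/m1.png

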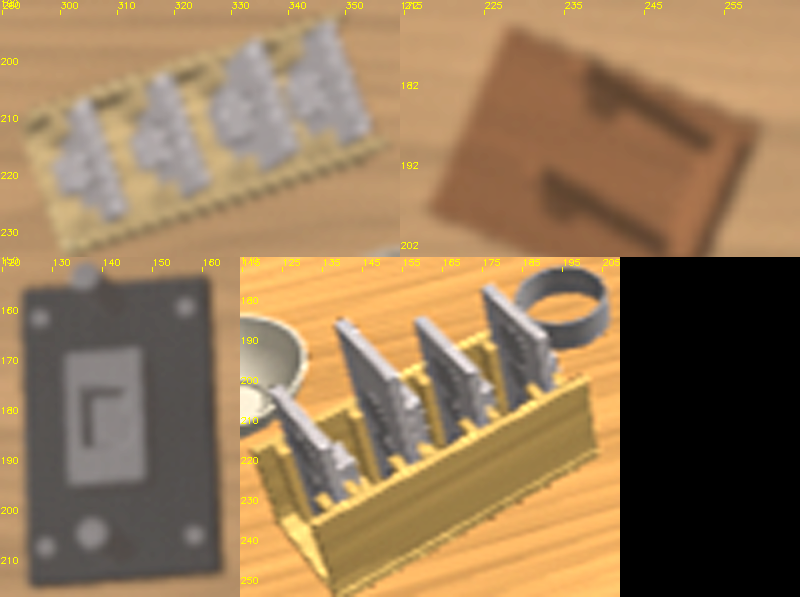

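View pics/m2.png

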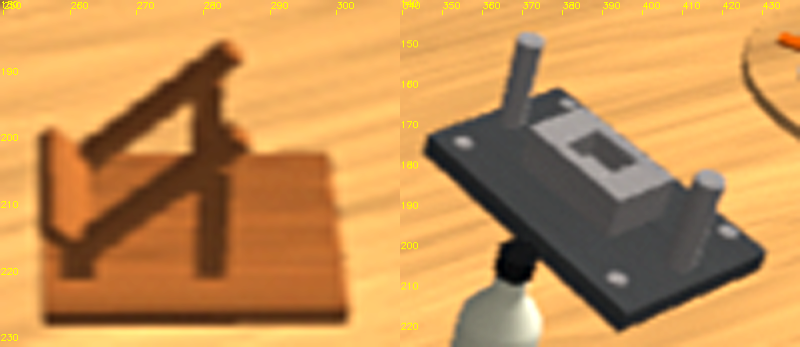

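Tall plate is the second from left in the scene view, with its top edge px (140,185)–(157,203). In the top view it is the third blob, with its right edge px (335,197)–(341,215). The rest's lip is on the right in the top view and on the left in the scene view, and its rails rise toward +y. Next: bed, rack and rest poses from rays.

```bash
cat >> h.py <<'E'
def load(n):
    d=np.load(n+"0.npz"); return {k:d[k] for k in d}
def tri(a,ua,b,ub):
    o1,d1=ray(a,*ua); o2,d2=ray(b,*ub); s=np.linalg.lstsq(np.c_[d1,-d2],o2-o1,rcond=None)[0]
    p,q=o1+d1*s[0],o2+d2*s[1]; return (p+q)/2,np.linalg.norm(p-q)
E
python3 - <<'E'
from h import *
np.set_printoptions(precision=4,suppress=True)
t,s=load("top"),load("scene")
print("f",t["K"][0,0],s["K"][0,0])
print("plates top cast")
for a,b,z in (((334.7,196.5),(341.5,215.4),.138),((347.8,193.4),(354.2,213.1),.113),((304.9,206.7),(311.9,226.8),.113),((318.4,202.1),(326.3,221.9),.113)):
    A,B=onz(t,*a,z),onz(t,*b,z); d=A-B; print(A[:2],B[:2],np.linalg.norm(d),np.degrees(np.arctan2(d[1],d[0])))
print("scene tall",onz(s,140,185.2,.138)[:2],onz(s,157.5,203,.138)[:2])
print(tri(t,(334.7,196.5),s,(157.5,203)),tri(t,(341.5,215.4),s,(140,185.2)))
# rack near-wall in scene, z=.07 top edge / z=0 bottom
for n,p,z in (("wall top L",(133.5,235.5),.07),("wall top R",(203,199.5),.07),("bot L",(138.5,254.5),0),("bot R",(204.5,218.5),0)): print(n,onz(s,*p,z)[:2])
for n,p in (("rk tl",(292.5,212.5)),("rk bl",(301.5,233.5)),("rk br",(357.5,215.5))): print(n,onz(t,*p,0)[:2],onz(t,*p,.07)[:2])
# bed: threshold pedestal top / shoe in both views
for n,c,roi in (("top",t,(115,145,55,80)),("scene",s,(338,138,105,95))):
    x,y,w,h=roi; im=c["image"][y:y+h,x:x+w]; hsv=cv2.cvtColor(im,cv2.COLOR_BGR2HSV); 
    for name,m in (("ped",(hsv[...,1]<45)&(hsv[...,2]>85)),("shoe",(hsv[...,1]<75)&(hsv[...,2]<150))):
        m=m.astype(np.uint8); k,l,st,ce=cv2.connectedComponentsWithStats(m)
        for i in sorted(range(1,k),key=lambda i:-st[i,4])[:3 if name=="ped" else 1]:
            cs=cv2.findContours((l==i).astype(np.uint8),cv2.RETR_EXTERNAL,cv2.CHAIN_APPROX_NONE)[0][0]
            r=cv2.minAreaRect(cs); print(n,name,st[i,4],"ce",ce[i]+[x,y],"rect",cv2.boxPoints(r).round(1).tolist() and (cv2.boxPoints(r)+[x,y]).round(1).tolist())
# pillar tops & rest points
print("ped top-view corners @.054",[onz(t,*p,.054)[:2] for p in ((132.3,169),(147.5,167.7),(148.8,193.5),(133,195.3))])
print("ped scene @.054",[onz(s,*p,.054)[:2] for p in ((372.3,171.5),(385,166),(405.7,182.8),(394.2,190.3))])
print("shoe top-view @.02",[onz(t,*p,.02)[:2] for p in ((124,156),(161,153.5),(163.8,212.3),(126,215))])
print("pillar tops scene @.095",onz(s,371.7,149.5,.095)[:2],onz(s,416.7,183.5,.095)[:2],"top",onz(t,136.5,153.5,.095)[:2],onz(t,137.8,205,.095)[:2])
print("rest base top-view",[onz(t,*p,.01)[:2] for p in ((229.2,175),(260,187.5),(252.5,207),(218.7,198))])
print("rest scene base @.01",[onz(s,*p,.01)[:2] for p in ((257,226),(301.5,226),(298,203))])
E
```

```text
f 410.56087843174595 366.5531599609744
plates top cast
[ 0.5271 -0.3101] [ 0.4678 -0.3304] 0.06265656153762345 18.913299818452735
[ 0.543  -0.3576] [ 0.4797 -0.3766] 0.06607424410366977 16.748517351305157
[ 0.4964 -0.2197] [ 0.4329 -0.2417] 0.06725200025584528 19.1294797682114
[ 0.5123 -0.2628] [ 0.4495 -0.2874] 0.06747208331350603 21.343989812256968
scene tall [ 0.4673 -0.3287] [ 0.5441 -0.3006]
(array([ 0.5299, -0.3063,  0.1273]), np.float64(0.012001031006025365)) (array([ 0.4678, -0.3294,  0.1386]), np.float64(0.0016324714903557394))
wall top L [ 0.5565 -0.37  ]
wall top R [ 0.4964 -0.1897]
bot L [ 0.5543 -0.3733]
bot R [ 0.4945 -0.1922]
rk tl [ 0.4936 -0.1918] [ 0.4832 -0.1847]
rk bl [ 0.422 -0.223] [ 0.4152 -0.2143]
rk br [ 0.4887 -0.4166] [ 0.4785 -0.3982]
top ped 338 ce [140.8698 181.5444] rect [[132.1, 169.1], [146.9, 167.9], [148.9, 193.7], [134.1, 194.8]]
top ped 22 ce [137.9091 204.9091] rect [[136.0, 203.0], [140.0, 203.0], [140.0, 207.0], [136.0, 207.0]]
top ped 18 ce [136.5    153.5556] rect [[134.0, 152.0], [139.0, 152.0], [139.0, 155.0], [134.0, 155.0]]
top shoe 2271 
[... 497 characters left out ...]
.7], [354.4, 239.5]]
ped top-view corners @.054 [array([0.6198, 0.3536]), array([0.6257, 0.3031]), array([0.5375, 0.2923]), array([0.5301, 0.344 ])]
ped scene @.054 [array([0.5401, 0.2911]), array([0.5318, 0.3399]), array([0.6151, 0.3473]), array([0.6295, 0.2989])]
shoe top-view @.02 [array([0.6739, 0.3962]), array([0.6864, 0.2691]), array([0.4806, 0.2457]), array([0.4683, 0.3719])]
pillar tops scene @.095 [0.4945 0.3101] [0.6634 0.3303] top [0.6624 0.3319] [0.4915 0.3142]
rest base top-view [array([0.6182, 0.0302]), array([ 0.5766, -0.0778]), array([ 0.5077, -0.0535]), array([0.5361, 0.0633])]
rest scene base @.01 [array([ 0.5794, -0.0748]), array([0.6209, 0.0319]), array([0.54  , 0.0613])]
```

Emit:
step_arm --pt "0 0 0 50 0 0 0" --pt "0 0 40 100 0 0 0.1" --pt "0 0 80 120 0 0 0.25" --pt "0 10 120 120 0 0 0.4" --pt "0 30 160 120 0 0 0.55" --pt "0 60 200 120 0 0 0.7" --pt "0 100 230 120 0 0 0.85" --pt "0 140 243 120 0 0 1.0" --pt "0 180 243 120 0 0 1.15" --pt "0 218 243 110 0 0 1.3"

```text
clock: 1.1
position: [0.4962, -0.3171, 0.3424]
ee_rot: [0.635, 0.772, 0.0, 0.001]
ft_force: [-0.7, -1.1, 0.2]
grip_width: 1.0
grasp_force: 0.0
```

Emit:
step_arm --pt "0 0 0 0 0 0 0.13" --pt "0 0 0 0 0 0 0.13" --pt "0 0 0 0 0 0 0.13"

```text
clock: 1.4
position: [0.4938, -0.318, 0.3414]
ee_rot: [0.588, 0.809, -0.0, -0.0]
ft_force: [-0.4, 0.1, -0.1]
grip_width: 0.999
grasp_force: 0.0
```

```bash
python3 - <<'E'
from h import *
from scipy.spatial.transform import Rotation as R
np.set_printoptions(precision=4,suppress=True)
o=manip.get_obs(); print(o["clock"],o["position"],o["joint_pos"],R.from_quat(o["ee_rot"]).as_matrix())
s=cam("scene"); t=cam("top")
cv2.imwrite("pics/g1.png",np.hstack([cv2.resize(s["image"][120:260,100:240],(400,400),interpolation=3),cv2.resize(t["image"][150:250,270:370],(400,400),interpolation=3)]))
E
```

```text
1.4 [ 0.4938 -0.318   0.3414] [ 0.8172  0.2424 -0.3993  1.3612  0.0936  1.5566  0.7394] [[-0.3074  0.9516 -0.0002]
 [ 0.9516  0.3074 -0.0001]
 [ 0.     -0.0002 -1.    ]]
```

View pics/g1.png

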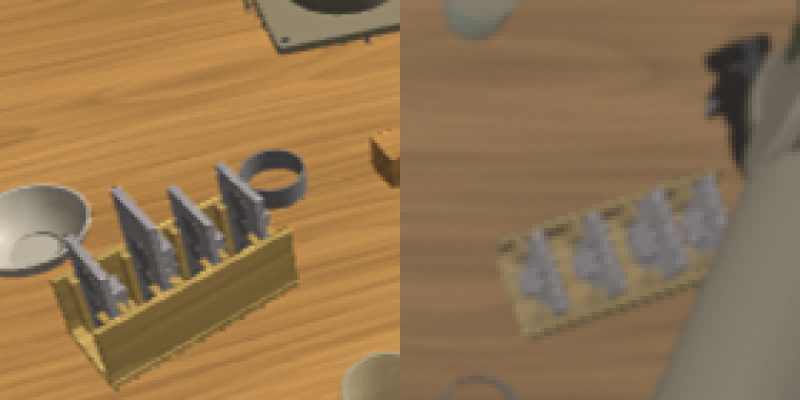

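The picture shows the rack undisturbed. The gripper in the top view is at about px (355,175), so I'll compare that with the TCP's projection.

```bash
python3 - <<'E'
from h import *
o=manip.get_obs(); t=load("top"); s=load("scene"); p=o["position"]
print(proj(t,p),proj(s,p),proj(t,[.276,-.561,.231]),proj(s,[.276,-.561,.231]),proj(s,[.494,-.318,.138]),proj(t,[.494,-.318,.138]))
c=cam("scene")["image"]; d=cam("top")["image"]
cv2.imwrite("pics/g2.png",np.hstack([cv2.resize(c[:260,:260],(400,400)),cv2.resize(d[100:300,312:512],(400,400))]))
E
```

```text
[353.64923777 194.90996858] [124.96661702 113.01832098] [432.04385546 280.71510099] [ 21.86037204 130.20010982] [146.26204068 191.0685329 ] [337.38361217 206.97220917]
```

View pics/g2.png

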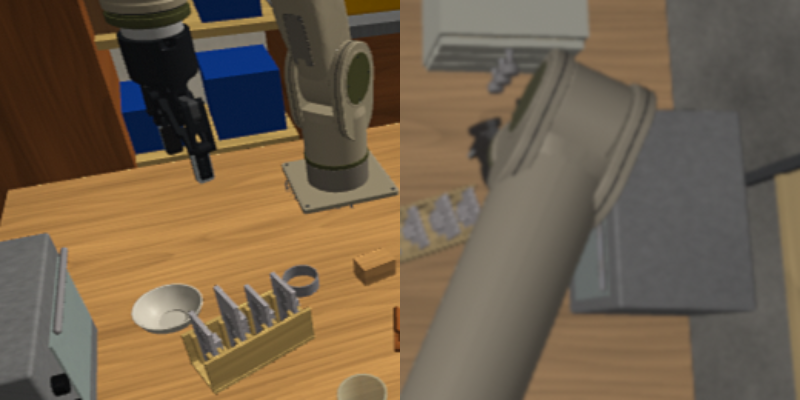

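The scene view shows the fingertips at about px (130,117), against a TCP projection of (125,113). That agrees, so I'm descending.

Emit:
step_arm --pt "0 3 0 -40 0 0 0" --pt "0 3 0 -80 0 0 0" --pt "0 3 0 -120 0 0 0" --pt "0 3 0 -150 0 0 0" --pt "0 3 0 -175 0 0 0" --pt "0 3 0 -200 0 0 0" --pt "0 3 0 -210 0 0 0"

```text
clock: 2.3
position: [0.4959, -0.3174, 0.1293]
ee_rot: [0.587, 0.809, -0.0, -0.001]
ft_force: [0.2, 0.0, 0.4]
grip_width: 0.998
grasp_force: 0.0
```

Emit:
step_arm --pt "0 0 0 -10 0 0 0" --pt "0 0 0 -20 0 0 0" --pt "0 0 0 -30 0 0 0" --pt "0 0 0 -40 0 0 0" --pt "0 0 0 -48 0 0 0" --pt "0 0 0 -48 0 0 0"

```text
clock: 2.9
position: [0.4966, -0.3174, 0.0821]
ee_rot: [0.587, 0.81, -0.0, -0.001]
ft_force: [-0.3, -0.5, -0.5]
grip_width: 0.998
grasp_force: 0.0
```

```bash
python3 - <<'E'
from h import *
c=cam("scene")["image"]; 
cv2.imwrite("pics/g3.png",cv2.resize(c[110:260,80:250],(680,600),interpolation=3))
E
```

```text
(no output)
```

View pics/g3.png

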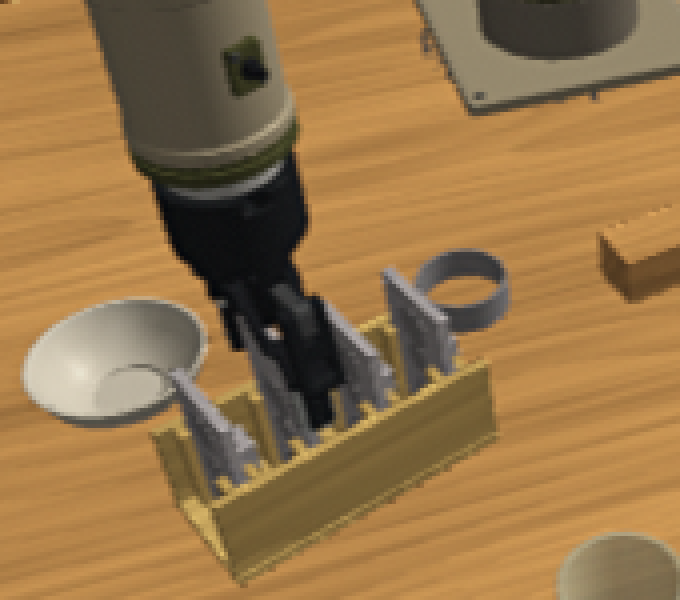

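The fingers straddle the tall plate (mosaic px (320,370), on its near edge), with no contact forces. Now closing and lifting.

Emit:
step_arm --grip_force 60 --pt "0.4 0 0 0 0 0 0" --pt "0.4 0 0 0 0 0 0" --pt "0.4 0 0 0 0 0 0" --pt "0.4 0 0 0 0 0 0" --pt "0.4 0 0 0 0 0 0"

```text
clock: 3.45
position: [0.4976, -0.318, 0.0841]
ee_rot: [0.587, 0.81, -0.0, 0.001]
ft_force: [-2.3, 0.1, 6.5]
grip_width: 0.76
grasp_force: 65.8
```

Emit:
step_arm --pt "0.5 0 0 4 0 0 0" --pt "0.5 0 0 10 0 0 0" --pt "0.5 0 0 20 0 0 0" --pt "0.5 0 0 35 0 0 0" --pt "0.5 0 0 50 0 0 0"

```text
clock: 3.95
position: [0.4974, -0.3177, 0.1349]
ee_rot: [0.587, 0.81, 0.0, 0.0]
ft_force: [0.7, 0.4, -2.3]
grip_width: 0.762
grasp_force: 66.3
```

Emit:
step_arm --pt "0.5 0 0 30 0 0 0" --pt "0.5 0 0 60 0 0 0" --pt "0.5 0 0 95 0 0 0" --pt "0.5 0 0 130 0 0 0" --pt "0.5 0 0 150 0 0 0" --pt "0.5 0 0 150 0 0 0"

```text
clock: 4.55
position: [0.4985, -0.318, 0.2881]
ee_rot: [0.587, 0.81, 0.0, 0.003]
ft_force: [-0.6, 0.9, -1.2]
grip_width: 0.76
grasp_force: 66.6
```

```bash
python3 - <<'E'
from h import *
from scipy.spatial.transform import Rotation as R
np.set_printoptions(precision=4,suppress=True)
o=manip.get_obs(); M=R.from_quat(o["ee_rot"]); print(o["clock"],o["position"],o["joint_pos"],o["ft_force"])
a=np.radians(-21); ex=np.array([np.cos(a),np.sin(a),0]); ey=np.array([-ex[1],ex[0],0]); ez=np.array([0,0,1.])
# plate axes: now -> tool z=-plate z, plate x = tool y
T=np.c_[ (ey-ez)/2**.5, ex, -(ey+ez)/2**.5]   # tool axes at rest: y=ex, z=-platez ; x=y×z
T[:,0]=np.cross(T[:,1],T[:,2])
D=R.from_matrix(T)*M.inv(); print("rotvec",D.as_rotvec(),np.degrees(D.magnitude()))
foot=np.array([.5402,-.0522,.0328]); pz=(ey+ez)/2**.5; n=(-ey+ez)/2**.5
tgt=foot+.0755*pz
print("tgt",tgt,"hover d mm",1000*(tgt+.08*n+.012*pz-o["position"]),"n",n,"pz",pz)
E
```

```text
4.55 [ 0.4985 -0.318   0.2881] [ 0.8199  0.2564 -0.4025  1.4546  0.1012  1.4442  0.7344] [-0.5512  0.9036 -1.2414]
rotvec [-0.7947  0.0238 -0.6499] 58.833177547397796
tgt [ 0.5593 -0.0024  0.0862] hover d mm [  43.5513  270.7807 -136.8312] n [-0.2534 -0.6601  0.7071] pz [0.2534 0.6601 0.7071]
```

Emit:
step_arm --pt "0.5 5 30 0 -0.08 0.002 -0.065" --pt "0.5 10 65 0 -0.16 0.005 -0.13" --pt "0.5 15 100 0 -0.24 0.007 -0.195" --pt "0.5 20 140 0 -0.32 0.01 -0.26" --pt "0.5 25 180 0 -0.4 0.012 -0.325" --pt "0.5 30 220 0 -0.48 0.014 -0.39" --pt "0.5 36 255 0 -0.56 0.017 -0.46" --pt "0.5 44 271 0 -0.64 0.019 -0.52" --pt "0.5 44 271 0 -0.72 0.022 -0.59" --pt "0.5 44 271 0 -0.795 0.024 -0.65"

```text
clock: 5.55
position: [0.5413, -0.0453, 0.2826]
ee_rot: [0.762, 0.523, -0.316, 0.215]
ft_force: [0.3, -0.8, -0.8]
grip_width: 0.76
grasp_force: 66.8
```

Emit:
step_arm --pt "0.5 0 0 -30 0 0 0" --pt "0.5 0 0 -60 0 0 0" --pt "0.5 0 0 -90 0 0 0" --pt "0.5 0 0 -115 0 0 0" --pt "0.5 0 0 -137 0 0 0" --pt "0.5 0 0 -137 0 0 0"

```text
clock: 6.15
position: [0.5398, -0.0471, 0.1434]
ee_rot: [0.762, 0.524, -0.317, 0.213]
ft_force: [-1.0, -1.0, -1.9]
grip_width: 0.764
grasp_force: 66.8
```

```bash
python3 - <<'E'
from h import *
from scipy.spatial.transform import Rotation as R
np.set_printoptions(precision=4,suppress=True)
o=manip.get_obs(); print(o["clock"],o["position"],o["joint_pos"],o["ft_force"],R.from_quat(o["ee_rot"]).as_matrix())
tgt=np.array([.5593,-.0024,.0862]); d=tgt-o["position"]; pz=np.array([.2534,.6601,.7071]); n=np.array([-.2534,-.6601,.7071]); print(d*1000,d@pz,d@n)
c=cam("scene")["image"]; t=cam("top")["image"]
cv2.imwrite("pics/g4.png",np.hstack([cv2.resize(c[110:260,190:340],(400,400),interpolation=3),cv2.resize(t[140:240,190:290],(400,400),interpolation=3)]))
E
```

```text
6.15 [ 0.5398 -0.0471  0.1434] [ 0.0334  0.6073 -0.515   1.5464  0.7617  1.7338 -1.0053] [-1.0197 -0.9842 -1.8948] [[ 0.2512  0.9324 -0.2597]
 [ 0.663  -0.3612 -0.6557]
 [-0.7052 -0.0075 -0.709 ]]
[ 19.4678  44.6511 -57.2075] -0.006044087838173728 -0.07485870465426275
```

View pics/g4.png

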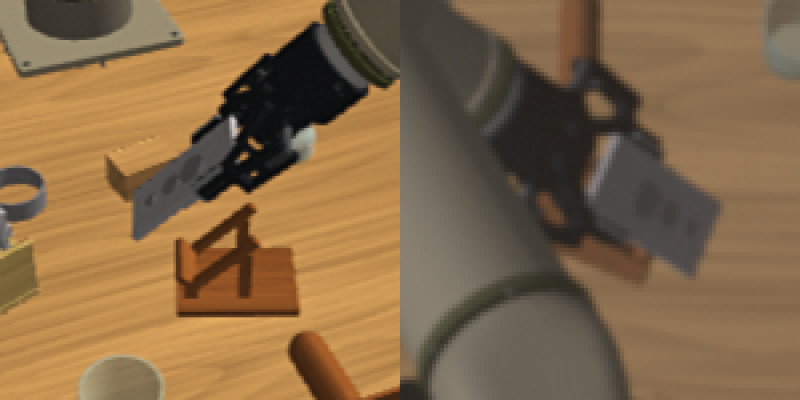

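The plate hangs parallel over the rest at 45°, key side toward the rails: scene px (185,180) in the mosaic, with the rest below at (240,275). Moving in along the normal.

Emit:
step_arm --pt "0.5 4 9 -8 0 0 0" --pt "0.5 8 18 -17 0 0 0" --pt "0.5 12 27 -26 0 0 0" --pt "0.5 16 36 -34 0 0 0" --pt "0.5 19 43 -41 0 0 0" --pt "0.5 19.5 45 -43 0 0 0" --pt "0.5 19.5 45 -43 0 0 0"

```text
clock: 6.95
position: [0.5607, -0.0013, 0.1028]
ee_rot: [0.762, 0.523, -0.315, 0.214]
ft_force: [-0.5, -0.3, -1.9]
grip_width: 0.761
grasp_force: 66.8
```

Emit:
step_arm --pt "0.5 0.5 1.3 -1.4 0 0 0" --pt "0.5 1 2.6 -2.8 0 0 0" --pt "0.5 1.3 3.3 -3.5 0 0 0" --pt "0.5 1.5 4 -4.2 0 0 0" --pt "0.5 1.5 4 -4.2 0 0 0"

```text
clock: 7.45
position: [0.5623, 0.0023, 0.0991]
ee_rot: [0.763, 0.523, -0.315, 0.214]
ft_force: [0.3, -0.9, -1.5]
grip_width: 0.761
grasp_force: 66.8
```

Emit:
step_arm --pt "0.5 0.5 1.3 -1.4 0 0 0" --pt "0.5 1 2.6 -2.8 0 0 0" --pt "0.5 1 2.6 -2.8 0 0 0"

```text
clock: 7.75
position: [0.5632, 0.0052, 0.0961]
ee_rot: [0.763, 0.523, -0.315, 0.214]
ft_force: [0.7, 0.3, -1.9]
grip_width: 0.763
grasp_force: 66.8
```

Emit:
step_arm --pt "0.5 -0.5 -1.3 -1.4 0 0 0" --pt "0.5 -1 -2.6 -2.8 0 0 0" --pt "0.5 -1.5 -4 -4.2 0 0 0" --pt "0.5 -2 -5.3 -5.6 0 0 0" --pt "0.5 -2 -5.3 -5.6 0 0 0"

```text
clock: 8.25
position: [0.5611, -0.0007, 0.0906]
ee_rot: [0.763, 0.523, -0.315, 0.214]
ft_force: [0.2, -0.1, -1.5]
grip_width: 0.761
grasp_force: 66.8
```

Emit:
step_arm --pt "0.5 -0.5 -1.3 -1.4 0 0 0" --pt "0.5 -0.7 -2 -2.1 0 0 0" --pt "0.5 -0.7 -2 -2.1 0 0 0"

```text
clock: 8.55
position: [0.5607, -0.002, 0.0888]
ee_rot: [0.763, 0.523, -0.314, 0.214]
ft_force: [0.4, 1.7, 0.1]
grip_width: 0.761
grasp_force: 67.1
```

Emit:
step_arm --pt "0.5 0.5 1.3 -1.4 0 0 0" --pt "0.5 0.5 1.3 -1.4 0 0 0"

```text
clock: 8.75
position: [0.5613, -0.0009, 0.0875]
ee_rot: [0.763, 0.523, -0.315, 0.214]
ft_force: [1.2, 1.5, 2.7]
grip_width: 0.76
grasp_force: 67.2
```

Emit:
step_arm --pt "0.5 -0.3 -0.7 -0.7 0 0 0" --pt "0.5 -0.5 -1.3 -1.4 0 0 0" --pt "0.5 -0.5 -1.3 -1.4 0 0 0"

```text
clock: 9.05
position: [0.5612, -0.0008, 0.0872]
ee_rot: [0.763, 0.523, -0.313, 0.214]
ft_force: [0.8, 8.8, 11.0]
grip_width: 0.76
grasp_force: 68.2
```

Emit:
step_arm --pt "0.5 0.5 1.3 0.4 0 0 0" --pt "0.5 0.7 1.8 -0.6 0 0 0" --pt "0.5 0.7 1.8 -0.6 0 0 0"

```text
clock: 9.35
position: [0.5616, -0.0003, 0.0867]
ee_rot: [0.763, 0.523, -0.314, 0.214]
ft_force: [-0.1, 4.5, 11.8]
grip_width: 0.763
grasp_force: 67.8
```

Emit:
step_arm --pt "0.5 0.3 0.7 -0.7 0 0 0" --pt "0.5 0.3 0.7 -0.7 0 0 0"

```text
clock: 9.55
position: [0.5616, -0.0002, 0.0866]
ee_rot: [0.763, 0.522, -0.315, 0.215]
ft_force: [-3.6, 2.1, 16.1]
grip_width: 0.765
grasp_force: 68.0
```

Firm contact on both lip and rails. Releasing.

Emit:
step_arm --pt "0.1 0 0 0 0 0 0" --pt "0.0 0 0 0 0 0 0" --pt "0.0 0 0 0 0 0 0" --pt "0.0 0 0 0 0 0 0"

```text
clock: 9.95
position: [0.5614, 0.0, 0.0842]
ee_rot: [0.763, 0.523, -0.315, 0.214]
ft_force: [0.4, 0.0, 0.2]
grip_width: 1.003
grasp_force: 0.0
```

Emit:
step_arm --pt "0 5 13 14 0 0 0" --pt "0 10 26 28 0 0 0" --pt "0 15 39 42 0 0 0" --pt "0 20 53 56 0 0 0" --pt "0 25 66 71 0 0 0" --pt "0 25 66 100 0 0 0" --pt "0 25 66 130 0 0 0" --pt "0 25 66 160 0 0 0"

```text
clock: 10.75
position: [0.5864, 0.0662, 0.2453]
ee_rot: [0.763, 0.523, -0.315, 0.214]
ft_force: [-0.2, -0.0, -0.1]
grip_width: 0.996
grasp_force: 0.0
```

```bash
python3 - <<'E'
from h import *
from scipy.spatial.transform import Rotation as R
np.set_printoptions(precision=4,suppress=True)
o=manip.get_obs(); M=R.from_quat(o["ee_rot"]); print(o["clock"],o["position"],o["joint_pos"],o["ft_force"])
s=cam("scene"); t=cam("top")
cv2.imwrite("pics/g5.png",np.hstack([cv2.resize(s["image"][130:250,230:350],(400,400),interpolation=3),cv2.resize(t["image"][140:240,190:290],(400,400),interpolation=3)]))
foot=np.array([.5402,-.0522,.0328]); pz=np.array([.2534,.6601,.7071]); n=np.array([-.2534,-.6601,.7071]); ex=np.array([.9336,-.3584,0])
for nm,c in (("s",s),("t",t)):
    print(nm,[proj(c,foot+a*ex*.033+b*.13*pz+.004*n).round(1) for a,b in((-1,0),(1,0),(1,1),(-1,1))])
# phase 2 tool pose: tool z=-n ; tool y=+-ex
for sg in(1,-1):
    T=np.c_[np.cross(sg*ex,-n),sg*ex,-n]; D=R.from_matrix(T)*M.inv(); print(sg,"rotvec",D.as_rotvec(),np.degrees(D.magnitude()))
mid=foot+.065*pz; print("mid",mid)
E
```

```text
10.75 [0.5864 0.0662 0.2453] [-0.156   0.6787 -0.5156  1.2     0.7415  2.0077 -0.969 ] [-0.1808 -0.0058 -0.0773]
s [array([258.5, 198.2]), array([258.6, 215.7]), array([297.2, 188.5]), array([295. , 171.3])]
t [array([249.4, 205.5]), array([256.9, 187.8]), array([230.7, 171.1]), array([222.5, 189.9])]
1 rotvec [ 1.4602 -0.5664 -0.0004] 89.7340811421267
-1 rotvec [-0.0029  0.0089 -3.1384] 179.8157114766169
mid [ 0.5567 -0.0093  0.0788]
```

View pics/g5.png

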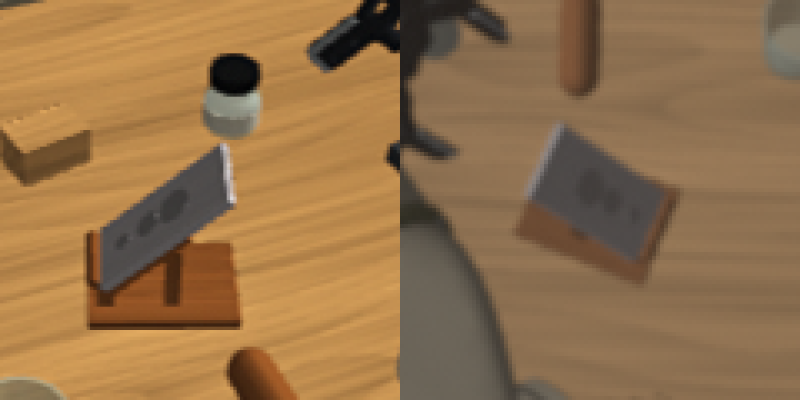

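The plate lies correctly on the rest. Top-view corners at (230,171), (222,189), (258,187) and (250,205) match the predictions within about 1 px. Now I'm swinging the tool to face the slope.

Emit:
step_arm --pt "0 0 0 30 0.14 -0.055 0" --pt "0 -5 -15 50 0.28 -0.11 0" --pt "0 -10 -30 60 0.42 -0.163 0" --pt "0 -20 -50 60 0.56 -0.217 0" --pt "0 -30 -70 60 0.7 -0.27 0" --pt "0 -40 -95 60 0.84 -0.325 0" --pt "0 -50 -120 60 0.98 -0.38 0" --pt "0 -60 -150 60 1.12 -0.434 0" --pt "0 -68 -174 60 1.26 -0.49 0" --pt "0 -68 -174 40 1.4 -0.543 0"

```text
clock: 11.85
position: [0.5188, -0.1136, 0.2864]
ee_rot: [0.773, 0.527, 0.294, -0.196]
ft_force: [1.2, 1.0, -1.5]
grip_width: 0.998
grasp_force: 0.0
```

```bash
python3 - <<'E'
from h import *
from scipy.spatial.transform import Rotation as R
np.set_printoptions(precision=4,suppress=True)
o=manip.get_obs(); M=R.from_quat(o["ee_rot"]); print(o["clock"],o["position"],o["joint_pos"],o["ft_force"])
foot=np.array([.5402,-.0522,.0328]); pz=np.array([.2534,.6601,.7071]); n=np.array([-.2534,-.6601,.7071]); ex=np.array([.9336,-.3584,0])
T=np.c_[np.cross(ex,-n),ex,-n]; D=R.from_matrix(T)*M.inv(); print("rotvec",D.as_rotvec())
mid=foot+.065*pz; 
for k in(.1,-.026): print(k,(mid+k*n-o["position"])*1000)
E
```

```text
11.85 [ 0.5188 -0.1136  0.2864] [ 0.9842  0.2044 -0.4814  1.7043 -0.6326  1.3996  0.2908] [ 1.1777  0.9651 -1.544 ]
rotvec [ 0.0607 -0.0168  0.0099]
0.1 [  12.5635   38.2809 -136.9559]
-0.026 [  44.4919  121.4535 -226.0505]
```

Emit:
step_arm --pt "0 0 0 -20 0.03 -0.008 0.005" --pt "0 3 10 -50 0.06 -0.017 0.01" --pt "0 6 20 -80 0.06 -0.017 0.01" --pt "0 9 30 -110 0.06 -0.017 0.01" --pt "0 12.5 38 -137 0.06 -0.017 0.01" --pt "0 12.5 38 -137 0.06 -0.017 0.01"

```text
clock: 12.45
position: [0.5291, -0.0677, 0.1443]
ee_rot: [0.76, 0.526, 0.31, -0.223]
ft_force: [-0.4, -0.2, 0.9]
grip_width: 0.998
grasp_force: 0.0
```

```bash
cat > p2.py <<'E'
from h import *
from scipy.spatial.transform import Rotation as R
np.set_printoptions(precision=4,suppress=True)
o=manip.get_obs(); M=R.from_quat(o["ee_rot"]); print(o["clock"],o["position"],o["joint_pos"],o["ft_force"])
foot=np.array([.5402,-.0522,.0328]); pz=np.array([.2534,.6601,.7071]); n=np.array([-.2534,-.6601,.7071]); ex=np.array([.9336,-.3584,0])
T=np.c_[np.cross(ex,-n),ex,-n]; D=R.from_matrix(T)*M.inv(); print("rotvec",D.as_rotvec())
mid=foot+.065*pz; d=mid-o["position"]; print("to mid: n,pz,ex",d@n,d@pz,d@ex)
for k in(.04,.01,-.026): print(k,(mid+k*n-o["position"])*1000)
E
python3 p2.py; python3 - <<'E'
from h import *
s=cam("scene"); t=cam("top")
cv2.imwrite("pics/g6.png",np.hstack([cv2.resize(s["image"][110:250,210:350],(400,400),interpolation=3),cv2.resize(t["image"][140:240,190:290],(400,400),interpolation=3)]))
E
```

```text
12.45 [ 0.5291 -0.0677  0.1443] [ 0.9377  0.3761 -0.5093  1.8677 -0.6682  1.1393  0.4394] [-0.4068 -0.1687  0.8505]
rotvec [-0.0023 -0.0119 -0.0113]
to mid: n,pz,ex -0.09191362800262579 -0.0007803895928143248 0.004768891937931504
0.04 [ 17.4122  32.0506 -37.2612]
0.01 [ 25.0142  51.8536 -58.4742]
-0.026 [ 34.1366  75.6172 -83.9298]
```

View pics/g6.png

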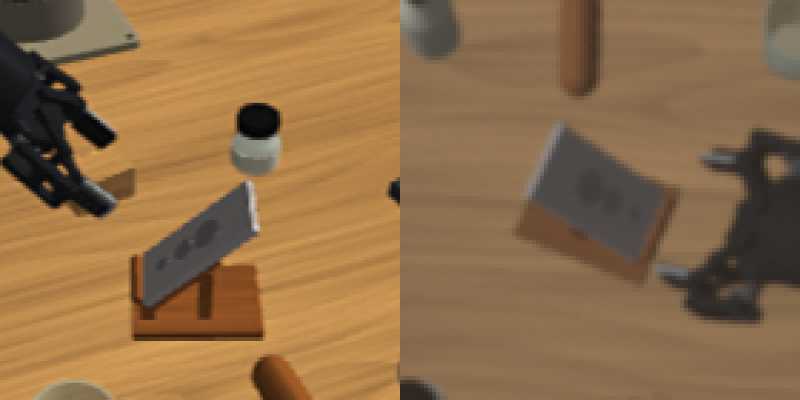

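The gripper faces the plate along the slope normal and the fingers straddle its width: top-view fingers at mosaic y 158 and 272, plate between. The plate is undisturbed. Approaching in stages.

Emit:
step_arm --pt "0 6 11 -12 0 -0.012 -0.011" --pt "0 12 22 -24 0 -0.012 -0.011" --pt "0 19 33 -36 0 -0.012 -0.011" --pt "0 19 33 -36 0 -0.012 -0.011" --pt "0 19 33 -36 0 -0.012 -0.011"

```text
clock: 13.05
position: [0.5505, -0.0378, 0.1128]
ee_rot: [0.761, 0.524, 0.318, -0.214]
ft_force: [-0.7, -1.2, 0.5]
grip_width: 0.999
grasp_force: 0.0
```

```bash
python3 p2.py
```

```text
13.05 [ 0.5505 -0.0378  0.1128] [ 0.8909  0.4217 -0.5321  1.8971 -0.6946  1.0183  0.4485] [-0.746  -1.2151  0.5066]
rotvec [0.0024 0.0068 0.0019]
to mid: n,pz,ex -0.044472952364732164 -0.0036444676124123415 -0.004468229078544141
0.04 [-3.96    2.1511 -5.7405]
0.01 [  3.642   21.9541 -26.9535]
-0.026 [ 12.7644  45.7177 -52.4091]
```

Emit:
step_arm --pt "0 -2 0 -1 0 0.006 0" --pt "0 -3 0 -1 0 0.006 0" --pt "0 -0.5 7 -8 0 0.006 0" --pt "0 2 14 -16 0 0.006 0" --pt "0 5 21 -24 0 0.006 0" --pt "0 7.5 28 -31 0 0.006 0" --pt "0 10 34 -38 0 0.006 0" --pt "0 12.5 41 -45 0 0.006 0" --pt "0 14.5 46.5 -51 0 0.006 0" --pt "0 14.5 46.5 -51 0 0.006 0"

```text
clock: 14.05
position: [0.5642, 0.011, 0.0598]
ee_rot: [0.762, 0.523, 0.315, -0.217]
ft_force: [-0.8, -0.5, 0.1]
grip_width: 1.001
grasp_force: 0.0
```

```bash
python3 p2.py
```

```text
14.05 [0.5642 0.011  0.0598] [ 0.8165  0.5085 -0.5581  1.9335 -0.714   0.8668  0.456 ] [-0.828  -0.499   0.1223]
rotvec [ 0.0006 -0.0014 -0.0001]
to mid: n,pz,ex 0.028700233148211896 -0.0018806905230382316 0.0002446884760372711
0.04 [-17.6578 -46.6804  47.2485]
0.01 [-10.0558 -26.8774  26.0355]
-0.026 [-0.9334 -3.1138  0.5799]
```

Emit:
step_arm --grip_force 70 --pt "0 1.3 -0.5 0 0 0 0" --pt "0.15 1.3 -0.5 0 0 0 0" --pt "0.4 1.3 -0.5 0 0 0 0" --pt "0.4 1.3 -0.5 0 0 0 0" --pt "0.5 1.3 -0.5 0 0 0 0" --pt "0.5 1.3 -0.5 0 0 0 0" --pt "0.5 1.3 -0.5 0 0 0 0"

```text
clock: 14.75
position: [0.5661, 0.0082, 0.0611]
ee_rot: [0.762, 0.523, 0.315, -0.216]
ft_force: [-3.3, -3.3, 4.9]
grip_width: 0.756
grasp_force: 75.9
```

```bash
python3 p2.py; python3 - <<'E'
from h import *
from scipy.spatial.transform import Rotation as R
o=manip.get_obs(); M=R.from_quat(o["ee_rot"]).as_matrix()
# release pose of phase 1 -> plate origin
M1=R.from_quat([.763,.522,-.315,.215]).as_matrix(); O=np.array([.5616,-.0002,.0866])+.0761*M1[:,2]
pz=-M1[:,2]; mid=O+.065*pz; print("mid in tool (mm)",M.T@(mid-o["position"])*1000,"pz in tool",M.T@pz,"origin",O)
E
```

```text
14.75 [0.5661 0.0082 0.0611] [ 0.8172  0.5081 -0.5558  1.9287 -0.7124  0.8694  0.4543] [-3.3304 -3.268   4.8788]
rotvec [0.0021 0.0002 0.0023]
to mid: n,pz,ex 0.026400699240425776 -0.0014477178597397614 -0.002525731576512167
0.04 [-19.5516 -43.8836  45.9286]
0.01 [-11.9496 -24.0806  24.7156]
-0.026 [-2.8272 -0.317  -0.74  ]
mid in tool (mm) [  0.19711781  -1.16962044 -24.66347303] pz in tool [ 0.99998442  0.00281856 -0.00481805] origin [ 0.54210291 -0.05018875  0.03263521]
```

Grip width is good (64 mm). Lifting off along the normal, then up.

Emit:
step_arm --pt "0.5 -1 -2.6 2.8 0 0 0" --pt "0.5 -3 -8 8.5 0 0 0" --pt "0.5 -6 -16 17 0 0 0" --pt "0.5 -10 -26 28 0 0 0" --pt "0.5 -13 -33 60 0 0 0" --pt "0.5 -13 -33 95 0 0 0" --pt "0.5 -13 -33 130 0 0 0" --pt "0.5 -13 -33 160 0 0 0" --pt "0.5 -13 -33 160 0 0 0"

```text
clock: 15.65
position: [0.5544, -0.025, 0.2252]
ee_rot: [0.762, 0.524, 0.316, -0.213]
ft_force: [1.5, -0.3, -2.0]
grip_width: 0.755
grasp_force: 77.5
```

```bash
cat > p3.py <<'E'
from h import *
from scipy.spatial.transform import Rotation as R
np.set_printoptions(precision=4,suppress=True)
o=manip.get_obs(); M=R.from_quat(o["ee_rot"]); print(o["clock"],o["position"],o["joint_pos"],o["ft_force"],o["grip_width"])
a=np.radians(6.5); x=np.array([np.cos(a),np.sin(a),0]); z=np.array([0,0,-1.])
T=np.c_[x,np.cross(z,x),z]; D=R.from_matrix(T)*M.inv(); print("rotvec",D.as_rotvec(),np.degrees(D.magnitude()))
tcp=np.array([.578,.321,.0333])-.0002*x; print("to home mm",(tcp-o["position"])*1000)
E
python3 p3.py
```

```text
15.65 [ 0.5544 -0.025   0.2252] [ 0.8934  0.2572 -0.5502  1.8207 -0.7089  1.1894  0.2972] [ 1.527  -0.3374 -2.0166] 0.7550031637035004
rotvec [-0.4962  0.6538 -1.0333] 75.6107220276933
to home mm [  23.4405  345.9445 -191.8578]
```

Emit:
step_arm --pt "0.5 2 30 0 -0.05 0.065 -0.103" --pt "0.5 4 65 0 -0.1 0.13 -0.207" --pt "0.5 7 100 0 -0.15 0.196 -0.31" --pt "0.5 9 135 0 -0.2 0.26 -0.413" --pt "0.5 12 170 0 -0.25 0.327 -0.517" --pt "0.5 14 205 0 -0.3 0.39 -0.62" --pt "0.5 17 240 0 -0.35 0.458 -0.723" --pt "0.5 19 275 0 -0.4 0.523 -0.827" --pt "0.5 21 310 0 -0.45 0.588 -0.93" --pt "0.5 23.5 346 0 -0.496 0.654 -1.033"

```text
clock: 16.65
position: [0.5739, 0.2815, 0.2204]
ee_rot: [0.983, 0.166, 0.065, -0.054]
ft_force: [1.8, -0.7, -0.5]
grip_width: 0.75
grasp_force: 77.4
```

Emit:
step_arm --pt "0.5 0 0 -20 0 0 0" --pt "0.5 0 0 -40 0 0 0" --pt "0.5 0 0 -60 0 0 0" --pt "0.5 0 0 -60 0 0 0" --pt "0.5 0 0 -60 0 0 0"

```text
clock: 17.15
position: [0.5733, 0.282, 0.1606]
ee_rot: [0.982, 0.169, 0.065, -0.056]
ft_force: [0.3, 0.4, 0.0]
grip_width: 0.755
grasp_force: 77.6
```

```bash
python3 p3.py; python3 - <<'E'
from h import *
# measured plate corners from top view (grey plate) vs predicted
from scipy.spatial.transform import Rotation as R
o=manip.get_obs(); M=R.from_quat(o["ee_rot"]).as_matrix(); P=o["position"]
for nm in("scene","top"):
    c=cam(nm); cv2.imwrite(f"pics/h_{nm}.png",c["image"])
    pr=np.array([proj(c,P+M@np.array([a*.065,b*.033,-.0287])) for a,b in((-1,-1),(1,-1),(1,1),(-1,1))]); print(nm,pr.round(1).tolist())
    hsv=cv2.cvtColor(c["image"],cv2.COLOR_BGR2HSV); m=np.zeros(c["image"].shape[:2],np.uint8); cv2.fillConvexPoly(m,pr.round().astype(int),1)
    q=m>0; print("inside mean hsv",hsv[q].mean(0).round(), np.percentile(hsv[q],[10,50,90],axis=0).tolist())
E
```

```text
17.15 [0.5733 0.282  0.1606] [ 0.0551  0.3789 -0.6764  1.6363  0.2084  1.0466 -1.8872] [0.2562 0.3946 0.0461] 0.7552851846495883
rotvec [-0.1202  0.1238 -0.2263] 16.30204108046881
to home mm [   4.4709   38.9957 -127.3311]
scene [[372.3, 125.1], [417.4, 139.6], [401.6, 151.9], [356.6, 135.9]]
inside mean hsv [ 40.  23. 103.] [[0.0, 9.0, 16.0], [8.0, 14.0, 136.0], [120.0, 46.0, 152.0]]
top [[138.9, 198.3], [126.4, 157.1], [148.0, 151.0], [160.5, 191.8]]
inside mean hsv [ 19.  46. 107.] [[18.0, 44.0, 87.0], [19.0, 46.0, 108.0], [20.0, 47.0, 127.0]]
```

Emit:
step_arm --pt "0.5 2 20 0 -0.06 0.06 -0.113" --pt "0.5 4.5 39 0 -0.12 0.124 -0.226" --pt "0.5 4.5 39 0 -0.12 0.124 -0.226" --pt "0.5 4.5 39 0 -0.12 0.124 -0.226" --pt "0.5 4.5 39 0 -0.12 0.124 -0.226" --pt "0.5 4.5 39 0 -0.12 0.124 -0.226"

```text
clock: 17.85
position: [0.5785, 0.3202, 0.1613]
ee_rot: [0.998, 0.056, 0.001, -0.0]
ft_force: [0.5, -0.6, -2.7]
grip_width: 0.76
grasp_force: 77.8
```

```bash
python3 p3.py
```

```text
17.85 [0.5785 0.3202 0.1613] [-0.1492  0.5209 -0.5962  1.4216  0.2963  1.287  -2.2237] [ 0.4532 -0.5765 -2.7393] 0.7604854963757249
rotvec [-0.0005  0.0021  0.0005] 0.12514399572081059
to home mm [  -0.6749    0.7779 -127.9714]
```

Emit:
step_arm --pt "0.5 0 0.5 -25 0 0 0" --pt "0.5 0 0.5 -50 0 0 0" --pt "0.5 0 0.5 -70 0 0 0" --pt "0.5 0 0.5 -85 0 0 0" --pt "0.5 0 0.5 -95 0 0 0" --pt "0.5 0 0.5 -102 0 0 0" --pt "0.5 0 0.5 -104 0 0 0" --pt "0.5 0 0.5 -104 0 0 0"

```text
clock: 18.65
position: [0.5781, 0.3222, 0.057]
ee_rot: [0.998, 0.057, 0.001, -0.0]
ft_force: [0.1, -0.7, -1.5]
grip_width: 0.751
grasp_force: 77.8
```

```bash
python3 p3.py; python3 - <<'E'
from h import *
from scipy.spatial.transform import Rotation as R
o=manip.get_obs(); M=R.from_quat(o["ee_rot"]).as_matrix(); P=o["position"]
c=cam("scene"); cv2.imwrite("pics/h2.png",c["image"])
lab=[(-1,-1),(1,-1),(1,1),(-1,1)]
pr=np.array([proj(c,P+M@np.array([a*.065,b*.033,-.0287])) for a,b in lab]); print(pr.round(1).tolist())
g=cv2.cvtColor(c["image"],cv2.COLOR_BGR2GRAY).astype(np.float32)
# edge profiles across the plate's visible top-face edges near the +x end: strongest gradient vs predicted, in mm
def prof(p_in,d):  # tool-frame point on edge, outward direction
    ts=np.arange(-10,10.1,.5); px=np.array([proj(c,P+M@(p_in+d*t/1000)) for t in ts]).astype(np.float32)
    v=cv2.remap(g,px[None,:,0],px[None,:,1],cv2.INTER_CUBIC)[0]; return ts,v
for nm,es,d in (("end +x",[(.065,y,-.0287) for y in(-.02,-.01,0,.01,.02)],(1,0,0)),("end -x",[(-.065,y,-.0287) for y in(-.02,0,.02)],(-1,0,0)),("side -ty",[(x,-.033,-.0287) for x in(-.05,-.035,.035,.05)],(0,-1,0)),("side +ty",[(x,.033,-.0287) for x in(-.05,-.035,.035,.05)],(0,1,0))):
    for e in es:
        ts,v=prof(np.array(e),np.array(d,float)); print(nm,e[:2],v[::2].astype(int).tolist())
E
```

```text
18.65 [0.5781 0.3222 0.057 ] [-0.1688  0.6185 -0.5656  1.5126  0.354   1.1122 -2.2643] [ 0.1384 -0.6924 -1.5475] 0.750918687654348
rotvec [-0.0009  0.0012 -0.0008] 0.09953445188665525
to home mm [ -0.3266  -1.2344 -23.7028]
[[385.2, 152.3], [419.4, 177.7], [400.7, 185.3], [367.2, 158.7]]
end +x (0.065, -0.02) [155, 155, 155, 155, 156, 156, 157, 158, 159, 157, 148, 130, 109, 91, 82, 86, 98, 113, 125, 132, 136]
end +x (0.065, -0.01) [154, 154, 154, 154, 155, 156, 158, 159, 158, 154, 144, 129, 111, 91, 79, 81, 91, 106, 118, 124, 126]
end +x (0.065, 0) [155, 155, 155, 156, 156, 156, 157, 159, 159, 158, 150, 134, 113, 92, 83, 88, 98, 107, 110, 108, 103]
end +x (0.065, 0.01) [153, 153, 153, 154, 155, 156, 157, 157, 157, 154, 145, 130, 108, 89, 80, 79, 83, 88, 96, 107, 120]
end +x (0.065, 0.02) [154, 154, 154, 154, 155, 156, 157, 160, 165, 169, 166, 153, 130, 106, 89, 77, 68, 64, 63, 61, 59]
end -x (-0.065, -0.02) [15, 15, 15, 14, 14, 13, 13, 13, 13, 13, 14, 14, 16, 20, 23, 26, 28, 29, 30, 31, 31]
end -x (-0.065, 0) [27, 29, 30, 29, 26, 21, 16, 13, 10, 8, 8, 15, 28, 46, 64, 77, 87, 89, 87, 
[... 381 characters left out ...]
59, 159, 158, 158, 157, 157, 157, 156, 156, 155, 155, 155, 155, 154, 153, 152, 152, 152, 152, 152]
side -ty (0.05, -0.033) [156, 156, 156, 156, 156, 156, 155, 155, 153, 153, 152, 152, 152, 152, 152, 152, 152, 152, 152, 152, 153]
side +ty (-0.05, 0.033) [145, 154, 163, 168, 168, 166, 167, 170, 169, 161, 145, 126, 102, 81, 69, 66, 66, 64, 64, 62, 60]
side +ty (-0.035, 0.033) [27, 21, 18, 16, 14, 11, 8, 6, 7, 10, 13, 18, 28, 38, 47, 56, 64, 69, 71, 73, 74]
side +ty (0.035, 0.033) [153, 154, 155, 156, 157, 160, 165, 170, 171, 169, 163, 146, 119, 95, 73, 59, 55, 60, 68, 80, 91]
side +ty (0.05, 0.033) [153, 153, 154, 156, 157, 159, 162, 164, 164, 160, 152, 137, 116, 97, 81, 70, 65, 67, 75, 86, 97]
```

Using the same camera and profile method on the saved pre-grasp image, I'll locate the pedestal and socket relative to this view.

```bash
python3 - <<'E'
from h import *
a=np.radians(6.5); ex=np.array([np.cos(a),np.sin(a),0]); ey=np.array([-ex[1],ex[0],0])
for cn in("scene","top"):
    c=load(cn); g=cv2.cvtColor(c["image"],cv2.COLOR_BGR2GRAY).astype(np.float32); C=np.array([.579,.320,0])
    def edge(x,y,z,d,lo=-7,hi=7):
        ts=np.arange(lo,hi+.01,.25); D=ex*d[0]+ey*d[1]
        px=np.array([proj(c,C+ex*x+ey*y+[0,0,z]+D*t/1000) for t in ts]).astype(np.float32)
        v=cv2.GaussianBlur(cv2.remap(g,px[None,:,0],px[None,:,1],cv2.INTER_CUBIC),(1,1),0)[0]
        gr=np.gradient(v); i=np.argmax(abs(gr)); s=slice(max(0,i-5),i+6); w=abs(gr[s]); return round(float((ts[s]*w).sum()/w.sum()),2),int(abs(gr[i])*4)
    for nm,pts,z,d in (("ped+x",[(.045,y) for y in(-.02,-.01,0,.01,.02)],.054,(1,0)),("ped-x",[(-.045,y) for y in(-.02,-.01,0,.01,.02)],.054,(-1,0)),
      ("ped+y",[(x,.025) for x in(-.035,-.02,0,.02,.035)],.054,(0,1)),("ped-y",[(x,-.025) for x in(-.035,-.02,0,.02,.035)],.054,(0,-1)),
      ("hole+x",[(.019,y) for y in(-.008,0,.008)],.054,(1,0)),("hole-x",[(-.019,y) for y in(-.008,0,.008)],.054,(-1,0)),("hole+y",[(x,.014) for x in(-.012,0,.012)],.054,(0,1)),("hole-y",[(x,-.014) for x in(-.012,0,.012)],.054,(0,-1)),
      ("shoe+x",[(.105,y) for y in(-.04,0,.04)],.02,(1,0)),("shoe-x",[(-.105,y) for y in(-.04,0,.04)],.02,(-1,0)),("shoe+y",[(x,.065) for x in(-.07,0,.07)],.02,(0,1)),("shoe-y",[(x,-.065) for x in(-.07,0,.07)],.02,(0,-1))):
        print(cn,nm,[edge(x,y,z,d) for x,y in pts])
E
```

```text
scene ped+x [(0.52, 13), (0.24, 13), (-0.11, 16), (1.45, 14), (-0.02, 14)]
scene ped-x [(-0.1, 16), (-0.19, 16), (0.87, 16), (-0.17, 16), (-1.99, 8)]
scene ped+y [(2.87, 5), (-6.08, 5), (-6.44, 10), (2.93, 8), (3.26, 7)]
scene ped-y [(-1.03, 14), (-2.02, 15), (-1.77, 16), (-2.14, 15), (-2.59, 15)]
scene hole+x [(4.1, 6), (0.32, 14), (2.51, 17)]
scene hole-x [(-2.02, 15), (-1.54, 14), (-1.16, 13)]
scene hole+y [(3.25, 12), (3.65, 14), (3.27, 13)]
scene hole-y [(1.39, 12), (-6.38, 9), (-5.63, 14)]
scene shoe+x [(6.57, 7), (6.65, 6), (1.46, 7)]
scene shoe-x [(-1.57, 18), (-2.95, 23), (2.69, 17)]
scene shoe+y [(1.46, 5), (0.01, 6), (0.54, 18)]
scene shoe-y [(-4.28, 6), (-2.11, 6), (-2.9, 7)]
top ped+x [(-0.99, 5), (-0.25, 6), (0.44, 6), (0.72, 5), (-0.93, 6)]
top ped-x [(0.39, 5), (0.04, 6), (2.16, 6), (1.48, 7), (0.5, 7)]
top ped+y [(4.02, 6), (3.49, 7), (2.78, 5), (2.47, 5), (2.07, 5)]
top ped-y [(-4.16, 6), (-3.66, 7), (-2.96, 7), (-2.48, 6), (-1.76, 6)]
top hole+x [(-0.01, 4), (1.22, 4), (-6.05, 5)]
top hole-x [(6.44, 0), (-0.76, 0), (5.74, 1)]
top hole+y [(-2.23, 6), (-2.73, 6), (3.58, 4)]
top hole-y [(6.22, 4), (6.45, 5), (5.36, 4)]
top shoe+x [(-0.55, 7), (-0.72, 8), (-0.37, 6)]
top shoe-x [(4.92, 9), (4.42, 9), (4.62, 9)]
top shoe+y [(1.71, 8), (2.66, 7), (0.8, 8)]
top shoe-y [(-0.04, 10), (-0.27, 12), (-0.03, 9)]
```

The scene-relative estimate puts the aligned TCP at about (0.5767, 0.3241). Shifting there and lowering gently.

Emit:
step_arm --pt "0.5 -1.4 1.9 0 0 0 0" --pt "0.5 -1.4 1.9 -2 0 0 0" --pt "0.5 -1.4 1.9 -4 0 0 0" --pt "0.5 -1.4 1.9 -6 0 0 0" --pt "0.5 -1.4 1.9 -8 0 0 0" --pt "0.5 -1.4 1.9 -9 0 0 0" --pt "0.5 -1.4 1.9 -9 0 0 0"

```text
clock: 19.4
position: [0.5766, 0.3238, 0.0474]
ee_rot: [0.998, 0.057, 0.0, -0.0]
ft_force: [1.0, 0.2, -1.8]
grip_width: 0.753
grasp_force: 77.8
```

Emit:
step_arm --pt "0.5 0 0 -1 0 0 0" --pt "0.5 0 0 -2 0 0 0" --pt "0.5 0 0 -3 0 0 0" --pt "0.5 0 0 -3 0 0 0"

```text
clock: 19.8
position: [0.5766, 0.3239, 0.0445]
ee_rot: [0.998, 0.057, 0.0, -0.0]
ft_force: [0.9, 0.0, -1.9]
grip_width: 0.752
grasp_force: 77.8
```

The key appears to be entering the socket, with no force. Continuing down.

Emit:
step_arm --pt "0.5 0 0 -1.5 0 0 0" --pt "0.5 0 0 -3 0 0 0" --pt "0.5 0 0 -4.5 0 0 0" --pt "0.5 0 0 -5 0 0 0" --pt "0.5 0 0 -5 0 0 0"

```text
clock: 20.3
position: [0.5765, 0.3239, 0.0395]
ee_rot: [0.998, 0.057, 0.0, -0.0]
ft_force: [1.4, 0.5, -2.3]
grip_width: 0.755
grasp_force: 77.8
```

Emit:
step_arm --pt "0.5 0 0 -1.5 0 0 0" --pt "0.5 0 0 -3 0 0 0" --pt "0.5 0 0 -4.5 0 0 0" --pt "0.5 0 0 -5.5 0 0 0" --pt "0.5 0 0 -5.5 0 0 0"

```text
clock: 20.8
position: [0.5766, 0.3239, 0.0339]
ee_rot: [0.998, 0.057, 0.0, -0.0]
ft_force: [1.0, -0.2, -2.1]
grip_width: 0.759
grasp_force: 77.8
```

Emit:
step_arm --pt "0.5 0 0 -0.7 0 0 0" --pt "0.5 0 0 -1.4 0 0 0" --pt "0.5 0 0 -1.4 0 0 0"

```text
clock: 21.1
position: [0.5766, 0.324, 0.0334]
ee_rot: [0.998, 0.057, 0.001, -0.0]
ft_force: [-0.9, -2.1, 6.0]
grip_width: 0.754
grasp_force: 78.4
```

Contact came exactly at the expected home height. Releasing, retreating and checking.

Emit:
step_arm --pt "0.1 0 0 0.5 0 0 0" --pt "0 0 0 0.5 0 0 0" --pt "0 0 0 0.5 0 0 0" --pt "0 0 0 0.5 0 0 0"

```text
clock: 21.5
position: [0.5764, 0.324, 0.0331]
ee_rot: [0.998, 0.057, 0.0, -0.0]
ft_force: [0.1, 0.0, -0.6]
grip_width: 1.0
grasp_force: 0.0
```

Emit:
step_arm --pt "0 0 0 10 0 0 0" --pt "0 0 0 25 0 0 0" --pt "0 0 0 45 0 0 0" --pt "0 0 0 75 0 0 0" --pt "0 0 0 110 0 0 0" --pt "0 0 0 150 0 0 0" --pt "0 0 0 200 0 0 0" --pt "0 0 -60 220 0 0 0" --pt "0 0 -100 220 0 0 0" --pt "0 0 -100 220 0 0 0"

```text
clock: 22.5
position: [0.5789, 0.2165, 0.2561]
ee_rot: [0.999, 0.053, 0.003, 0.001]
ft_force: [2.0, -0.9, -0.3]
grip_width: 1.0
grasp_force: 0.0
```

```bash
python3 - <<'E'
from h import *
o=manip.get_obs(); print(o["clock"],o["position"],o["joint_velocities"].round(3).max(),o["ft_force"])
c=cam("scene"); a=np.radians(6.5); ex=np.array([np.cos(a),np.sin(a),0]); ey=np.array([-ex[1],ex[0],0])
hsv=cv2.cvtColor(c["image"],cv2.COLOR_BGR2HSV); C=np.array([.5789,.3225,.062])
pr=np.array([proj(c,C+x*ex*.065+y*ey*.033) for x,y in((-1,-1),(1,-1),(1,1),(-1,1))]); print("pred",pr.round(1).tolist())
g=hsv[...,2]; m=((g>125)&(hsv[...,1]<40)).astype(np.uint8)
k,l,st,ce=cv2.connectedComponentsWithStats(m); cx=proj(c,C); i=max(range(1,k),key=lambda i: st[i,4] if np.hypot(*(ce[i]-cx))<20 else 0)
cs=cv2.findContours((l==i).astype(np.uint8),0,1)[0][0]; q=cv2.approxPolyDP(cs,4,True)[:,0]
print("found",q.tolist(),"ce",ce[i],"pred ce",cx,"area",st[i,4],cv2.contourArea(pr.astype(np.float32)))
for x,y in q: print(onz(c,x,y,.062)[:2].round(4))
E
```

```text
22.5 [0.57889877 0.21653376 0.25611261] 0.017 [ 1.98429891 -0.86502166 -0.34617876]
pred [[365.8, 165.5], [398.6, 192.4], [417.1, 184.7], [383.6, 159.1]]
found [[367, 166], [397, 191], [413, 183], [384, 160]] ce [390.95925297 175.69269949] pred ce [390.67247413 174.81668405] area 589 709.7256409171969
[0.5212 0.2842]
[0.6413 0.2965]
[0.6299 0.357 ]
[0.5149 0.3464]
```

The plate was found flat at z = 62 mm, centred on the socket (contour centre (391.0,175.7), predicted (390.7,174.8)), and the arm is clear. Handing in.

```bash
python3 -c "
from workcell import manip
print(manip.hand_in())"
```

```text
the job is handed in; nothing more can be done
None
```

The tall plate was leaned on the rest and released, then regripped by its long sides and laid flat on the bed with its key home in the socket; the job is handed in at about 22.5 s of the 70 s, with no verdict returned.

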